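Set the step selector to four and start

ROBOT

A 6-joint arm with a two-finger parallel gripper is mounted at the origin on the work surface. World frame = base frame: x ahead of the robot, y to its left, z up, the work surface at z = 0. Lengths are in m, angles in rad, forces in N, time in s.
With the tool pointing down it reaches from about 0.25 to 0.725 m from the base axis. Payload 9.7 kg.
Tool frame: the origin (TCP) lies between the finger pads; the fingertips stand 19 mm ahead of it and the grasp point (between the pads) is the TCP; y points along the fingers, x is the direction in which the jaws open and shut, and the axes are right-handed (so a half turn about y gives the same grasp; the last joint's range is limited). The gripper opens to 85 mm and grips with 20 to 120 N. Pads are 22 mm wide; open, the fingers measure 114 mm over their backs; the gripper's body (76 mm by 85 mm) begins 54 mm behind the grasp point. The pads swing forward as they close: fully open they stand 13 mm farther back than shut.
Start: joints at [1.17, 0.087, 0.176, 1.66, 0, 1.571], TCP at [0.215, 0.506, 0.25] pointing down, gripper open.
Joint ranges: [-3.13, 3.13], [-0.85, 1.81], [-1.15, 1.24], [-2.2, 2.28], [-1.44, 1.52], [-3.14, 3.14]. Speed limits (rad/s): [2.22, 2.22, 2.57, 3.14, 3.14, 3.14].

INTERFACE

Orientations are given as a 3x3 rotation matrix whose columns are the frame's x, y, z axes.
In Python, from workcell import arm, eyes gives the robot as it stands. The module is installed in compiled form; this text tells all that it offers. Calls block until the motion is done:
- arm.move_to(position, orientation): joint-space move of the TCP to a pose.
- arm.move_straight(position, attitude=None, rate=0.15): straight line of the TCP; attitude=None keeps the orientation; rate is the mean speed in m/s.
- arm.movej(angles): joint-space move.
- arm.command_gripper(opening): opening from 0.0 (shut) to 1.0 (fully open); the grip force is fixed at half the most; returns when the fingers have stopped.
- arm.hold(seconds).
- arm.solve_ik(position, orientation): joint angles nearest the present ones, or None.
- arm.state(): the state.
- eyes.get_image(name): name is "side" or "top"; returns a dict with "image" (480x640x3 uint8, red, green, blue), "K" (3x3 intrinsics, pixels), "R" (3x3) and "t" (3): a world point X has camera coordinates R X + t. Camera axes: x right, y down, z forward; pixel columns grow to the right and rows downward; lengths in m; the calibration is good to about 2 mm. A picture is of the moment at which its call begins. There is no depth.
A pose or a line that the arm cannot do raises arm.MotionError and nothing moves.
- arm.sign_off(): hands the job in, once; it reports no verdict.
The state is a dict: "time": time; "q": joint angles; "joint_velocities": joint speeds; "joint_torque": joint torques, N m; "tool_pos": TCP position; "tcp_rot": TCP orientation; "ft_force": force on the tool from outside, world axes, zero at the start; "moment": the same for the moment, N m; "grip_width": opening from 0.0 (shut) to 1.0 (fully open).
Only numpy, scipy, OpenCV 4.12 (cv2) and the standard library are available. Lean on these libraries where they do the work, as an engineer would, in place of code of your own. Each camera call takes 0.05 s, during which the arm holds its last target. There are 200 camera calls.

TASK

Set the lamp circuit's rotary selector to step 4, that is four clicks clockwise from the broad off mark, by gently pushing its pointer handle round with a fingertip (do not grip it) and without ever turning it past step 4. With the selector on 4, press the single large start button all the way down with a fingertip and let it come up again. Leave the two-button station and the loose things on the bench alone.

Things in the scene. Friction and masses are not known exactly. Their poses are not given: they have to be found in the camera images.
- selector_box: Grey square selector enclosure, 170 x 170 x 65 mm high, fixed to the bench, with a round aluminium dial plate 158 mm across, its top 68 mm above the bench. Origin: centre of its underside, under the selector's axis; z up, x towards its far side (a black cable gland sticks out there), y towards its left side.
- selector (a joint): Selector angle (rad): 0 at off, growing clockwise seen from above, 0.5236 a click, stops at 0 and 3.1416. In the box's frame the handle points at pi/2 minus this (from x towards y). A spring detent centres it on each step; leaving a step takes about 0.13 N m (3 N at 45 mm from the axis); past half way it snaps on to the next step by itself and stays.
- selector_tip (a point): Outer end of the black pointer handle, on its top face, 56 mm from the axis, 94 mm above the bench. The handle: a round hub 32 mm across on the axis and ONE arm 14 mm wide with flat upright sides, reaching out to 56 mm, from 72 to 94 mm above the bench, a white line on top. Push either side of the arm.
- selector_axis (a point): Point on the selector's axis, 94 mm above the bench (handle top). Around it on the plate, 63 to 75 mm out and 30 degrees apart, lie seven black marks: the broad one (18 mm wide), towards the box's +y, is off (step 0); clockwise from above follow six thin ones, steps 1 to 6; step 3 is towards +x, step 6 towards -y.
- start_box: Grey push-button station 90 x 90 mm, 55 mm high, fixed to the bench, with ONE large round black button (32 mm across) in the middle of its top: the start button. Origin: centre of its underside; z up.
- start_top (a point): Centre of the flat top of the start button, 77 mm above the bench when up, 10 mm above the metal collar (48 mm across) round it. Pressed straight down; fully down takes 5 N.
- start (a joint): Start button travel (m): 0 up, 0.006 fully down; a spring returns it.
- twin_box: Grey push-button station of the same size as the other but with TWO smaller round black buttons (22 mm across) side by side, 23 mm either side of its centre along y. Leave it alone. Origin: centre of its underside.
- twin_a (a joint): Travel of one twin button (m), 0 up, 0.006 down. Not to be pressed.
- twin_b (a joint): Travel of the other twin button (m), 0 up, 0.006 down. Not to be pressed.
- screwdriver: bystander: screwdriver 170 mm long lying in front of (nearer the robot than) the selector box; origin under its middle, x along it to the tip. Leave it where it is.
- breaker: bystander: white circuit breaker 70 x 18 mm, 74 mm tall, standing loose beside the single-button station; origin at its underside. Leave it where it is.
- terminal: bystander: white terminal strip 60 x 20 x 18 mm, loose beside the twin-button station; origin at its underside. Leave it where it is.
- junction: bystander: white square junction box 80 x 80 x 41 mm, beyond the selector box; origin at its underside. Leave it where it is.
- tape: bystander: black tape roll, 90 mm across, 19 mm high, lying flat; origin at its underside. Leave it where it is.
- lamp: bystander: white round bulkhead lamp, 110 mm across, 58 mm high, dome up; origin at its underside. Leave it where it is.
- wrench: bystander: steel wrench 150 mm long, lying flat; origin under its middle, x along it to the tip. Leave it where it is.

How it is judged:
On the way, in this order (a step that is already met when the one before it is completed fails the run):
1. the selector rests at step 4 (value of joint selector between 1.954 and 2.234 rad and velocity of joint selector below 0.1 rad/s), for 0.3 s.
2. the start button is pressed fully down (value of joint start above 0.005 m and value of joint selector between 1.954 and 2.234 rad), for 0.05 s.
At the end, for the whole second after the job is handed in: The selector rests within 8 degrees (0.14 rad) of step 4, the start button has been pressed to at least 5 of its 6 mm after that and is up again (within 1.5 mm), the twin buttons are up, and every loose thing is within 30 mm of its start (value of joint selector between 1.954 and 2.234 rad and value of joint each of start, twin_a, twin_b below 0.0015 m and distance of each of screwdriver, breaker, terminal, junction, tape, lamp, wrench from where it was at the start of the episode below 0.03 m); the robot touches nothing.
It fails at once if the selector is turned past step 4 (more than 0.3 rad beyond) (value of joint selector above 2.394 rad).
It fails at once if the start button is pressed half way while the selector is not on step 4 (value of joint start above 0.003 m and not (value of joint selector between 1.894 and 2.294 rad)).
It fails at once if a button of the twin station is pressed (value of joint any of twin_a, twin_b above 0.003 m).
It fails at once if the selector is gripped or forced (more than 25 N between the fingers and the handle) (contact force between the fingers and selector above 25 N).
It fails at once if a loose thing is lifted or pushed more than 30 mm (distance of any of screwdriver, breaker, terminal, junction, tape, lamp, wrench from where it was at the start of the episode above 0.03 m).
It also fails if it takes over 64 s, if anything falls off the work surface, if the arm or the gripper's body presses on something with over 40 N, if the wrist force passes 120 N, or if a joint passes its speed limit or range.

## Working session

There is one attempt and no reset: what is moved stays moved. The work goes in short steps, each a Python script; the robot and the scene stay as the last script left them, time stands still between calls to the robot, and variables do not carry over. Pictures are saved under pics/ and viewed, about 8 in all and at most 12, crops included, and the job is handed in when it is done.

```bash
mkdir -p pics; python3 - <<'E'
from workcell import arm, eyes
import cv2,pickle
for n in("top","side"):
    d=eyes.get_image(n); cv2.imwrite(f"pics/{n}0.png",d["image"][:,:,::-1]); pickle.dump(d,open(f"{n}.pkl","wb"))
    print(n,d["K"],d["R"],d["t"])
s=arm.state();print(s["time"],s["tcp_rot"],s["tool_pos"],s["ft_force"])
E
```

```text
top [[576.87927238   0.         319.61282665]
 [  0.         576.87927238 237.93322995]
 [  0.           0.           1.        ]] [[-0.0212137  -0.99927303 -0.0316762 ]
 [-0.99490296  0.02422378 -0.09788411]
 [ 0.09858027  0.02943826 -0.99469358]] [0.02541632 0.54949879 1.20786219]
side [[489.62989407   0.         321.17399818]
 [  0.         489.62989407 243.27791389]
 [  0.           0.           1.        ]] [[-0.96357726 -0.26703073  0.01460973]
 [-0.1790586   0.60362522 -0.77690065]
 [ 0.19863754 -0.7512198  -0.62945369]] [0.54778932 0.16985757 0.84348019]
0.1 [[ 3.90158152e-01 -4.88918617e-04 -9.20747727e-01]
 [ 9.20747088e-01 -1.08521467e-03  3.90158457e-01]
 [-1.18996468e-03 -9.99999292e-01  2.67650427e-05]] [0.21451924 0.50626099 0.24963558] [ 0.49891524  0.39916966 -0.13483897]
```

View pics/top0.png

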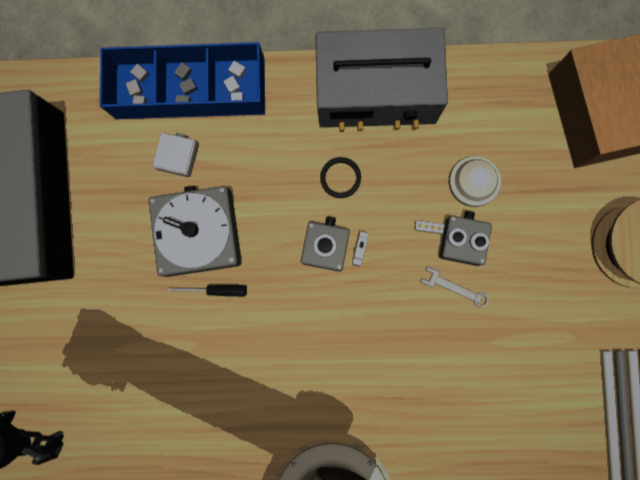

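View pics/side0.png

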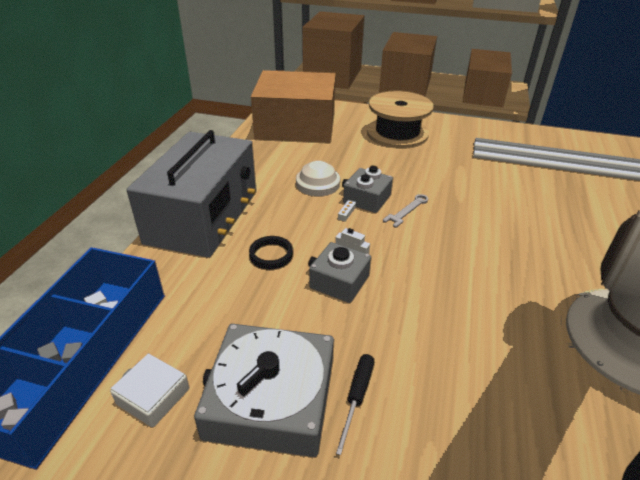

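The top picture shows the selector hub near (190,229), the handle tip near (165,219), the broad off mark at (158,235) and the start button at (325,245). The handle seems to be on step 1. I'll zoom in and measure.

```bash
cat > h.py <<'E'
import numpy as np,cv2,pickle
def ray(d,uv,z):
    r=d["R"].T@np.linalg.solve(d["K"],[*uv,1]); c=-d["R"].T@d["t"]
    return c+r*(z-c[2])/r[2]
def proj(d,X):
    p=d["K"]@(d["R"]@np.array(X)+d["t"]); return p[:2]/p[2]
E
python3 - <<'E'
from h import *
t=pickle.load(open("top.pkl","rb"));s=pickle.load(open("side.pkl","rb"))
for n,d,uv,z in[("hub",t,(190,229),.094),("hub",s,(268,363),.094),("start",t,(325,245),.077),("start",s,(341,254),.077),("off",t,(158,235),.068),("off",s,(257,413),.068),("tip",t,(163,218),.094),("tip",s,(241,389),.094)]:print(n,ray(d,uv,z))
a=cv2.resize(t["image"][175:285,140:250],None,fx=5,fy=5,interpolation=2)
a2=cv2.resize(t["image"][205:280,290:365],None,fx=3,fy=3,interpolation=2)
o=np.zeros((550,790,3),np.uint8);o[:,:550]=a;o[:225,560:785]=a2
cv2.imwrite("pics/c1.png",o[:,:,::-1])
b=cv2.resize(s["image"][315:445,190:350],None,fx=5,fy=4.6,interpolation=2)
b=cv2.resize(s["image"][315:435,190:350],None,fx=5,fy=5,interpolation=2)
cv2.imwrite("pics/c2.png",b[:,:,::-1])
E
```

```text
hub [0.56811292 0.27536541 0.094     ]
hub [0.56798917 0.28481529 0.094     ]
start [0.53018193 0.00067801 0.077     ]
start [0.53001573 0.00739038 0.077     ]
off [0.56029355 0.34941962 0.068     ]
off [0.56199067 0.34702544 0.068     ]
tip [0.59219681 0.33114205 0.094     ]
tip [0.58770192 0.33434704 0.094     ]
```

View pics/c1.png

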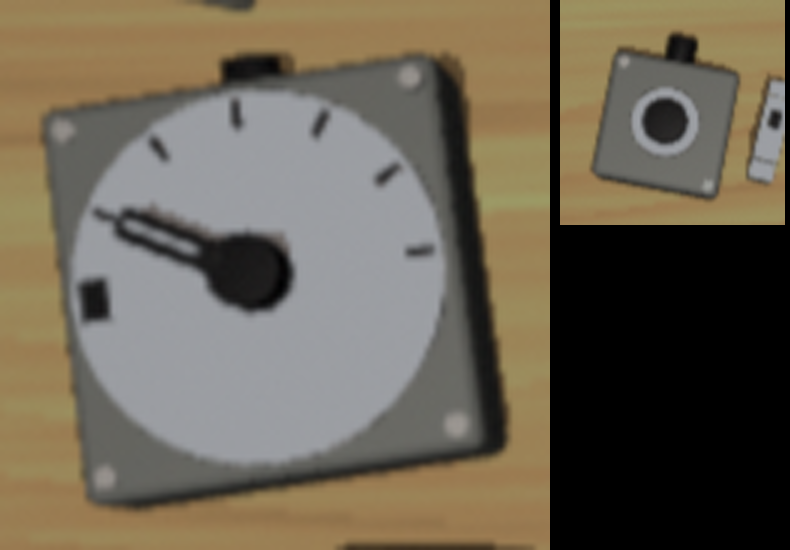

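View pics/c2.png

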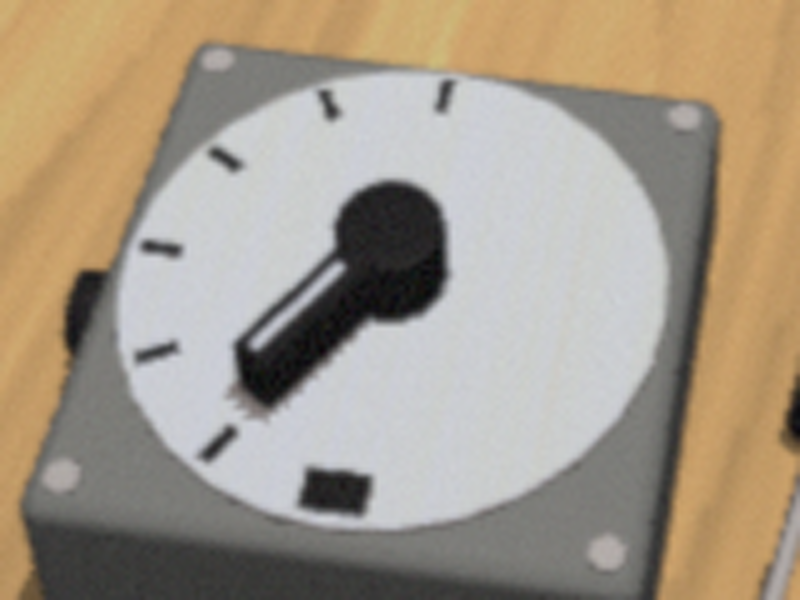

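The crops show the handle on step 1, with its white line at the thin mark next to the broad one (c1: off (95,300), step 1 (105,214)). It therefore needs three clicks. Next I'll fit the dial pose from the marks in both views, refine the button position, and move above the start of the push.

```bash
cat >> h.py <<'E'
def tool(psi): # tool pointing down, x axis at world yaw psi
    c,s=np.cos(psi),np.sin(psi); return np.array([[c,0,-s],[s,0,c],[0,-1,0]])
def push(P,th,r=.042,gap=0,h=.011):
    f=P[2]+np.pi/2-th; u=np.array([np.cos(f),np.sin(f)]); n=np.array([-u[1],u[0]])
    return P[:2]+r*u+(.007+h+gap)*n, tool(f)
E
python3 - <<'E'
from h import *
from scipy.optimize import least_squares
t=pickle.load(open("top.pkl","rb"));s=pickle.load(open("side.pkl","rb"))
T=np.array([(95,300),(105,214),(160,149),(236,114),(320,124),(388,175),(420,250)])/5+[140,175]-.4
S=np.array([(335,492),(219,443),(157,352),(161,248),(226,159),(330,104),(445,96)])/5+[190,315]-.4
def marks(p):
    a=p[2]+np.pi/2-np.arange(7)*np.pi/6
    return np.c_[p[0]+.069*np.cos(a),p[1]+.069*np.sin(a),np.full(7,.068)]
def fit(vs):
    f=lambda p:np.concatenate([(proj(d,X)-m) for d,M in vs for X,m in zip(marks(p),M)])
    r=least_squares(f,[.565,.278,.1]);return r.x,np.sqrt(np.mean(r.fun**2))
for vs in([(t,T)],[(s,S)],[(t,T),(s,S)]): P,e=fit(vs);print(P,e)
# start button: dark blob near seed
b=[]
for d,(u,v),w in((t,(325,245),14),(s,(341,254),14)):
    g=cv2.cvtColor(d["image"],cv2.COLOR_RGB2GRAY); m=(g<60).astype(np.uint8)
    n,l,st,c=cv2.connectedComponentsWithStats(m); k=l[v,u]; print(st[k],c[k]); b.append(ray(d,c[k],.077));print(b[-1])
np.save("P.npy",P);np.save("B.npy",b[0])
from workcell import arm
arm.command_gripper(0.0)
xy,R=push(P,.5236-.05,gap=.012)
for th in np.linspace(.4,2.0,9):
    x2,R2=push(P,th); q=arm.solve_ik([*x2,.105],R2); print(round(th,2),None if q is None else np.round(q,2))
arm.move_to([*xy,.2],R); st=arm.state();print(st["time"],st["tool_pos"],st["ft_force"],st["q"],st["grip_width"])
E
```

```text
[0.56967301 0.28000928 0.12351013] 0.19961654699322806
[0.57114822 0.27856407 0.12379402] 0.10531127552833795
[0.57056635 0.27919771 0.12336271] 0.410681259949307
[318 238  14  15 160] [324.5625  244.85625]
[0.53049937 0.00156903 0.077     ]
[333 247  16  14 167] [340.54491018 253.53293413]
[0.53112807 0.00634138 0.077     ]
0.4 [0.52 0.32 0.17 1.42 0.   0.8 ]
0.6 [0.52 0.34 0.19 1.42 0.   0.99]
0.8 [0.51 0.36 0.22 1.43 0.   1.18]
1.0 [0.5  0.37 0.24 1.43 0.   1.37]
1.2 [0.48 0.39 0.25 1.44 0.   1.56]
1.4 [0.47 0.39 0.26 1.44 0.   1.75]
1.6 [0.46 0.4  0.26 1.44 0.   1.93]
1.8 [0.44 0.39 0.26 1.44 0.   2.12]
2.0 [0.43 0.39 0.25 1.44 0.   2.31]
2.3167 [0.55614046 0.32984338 0.20040344] [-0.83548899 -0.72926174  0.09693547] [5.35206962e-01 3.11752631e-01 3.40221987e-01 1.59882789e+00
 2.88969121e-04 8.84353286e-01] -0.000560500569482403
```

```bash
python3 - <<'E'
from h import *
from workcell import arm,eyes
P=np.load("P.npy")
xy,R=push(P,.5236-.05,gap=.012)
for z in(.13,.112,.105):
    arm.move_straight([*xy,z],R,rate=.06); s=arm.state(); print(z,s["time"],s["tool_pos"][2],s["ft_force"].round(2))
for th in np.arange(.42,1.85,.06):
    xy,R=push(P,th); arm.move_straight([*xy,.105],R,rate=.03)
    s=arm.state(); f=s["ft_force"]; n=R[:,2]; print(round(th,2),round(s["time"],2),f.round(2),"n",round(f@n,2))
    if np.linalg.norm(f)>12: print("STOP");break
for n in("top","side"):
    d=eyes.get_image(n); pickle.dump(d,open(f"{n}1.pkl","wb"))
a=cv2.resize(pickle.load(open("top1.pkl","rb"))["image"][175:285,140:250],(400,400),interpolation=2)
b=cv2.resize(pickle.load(open("side1.pkl","rb"))["image"][295:455,190:350],(400,400),interpolation=2)
cv2.imwrite("pics/p1.png",np.hstack([a,b])[:,:,::-1])
E
```

```text
0.13 3.6333 0.13054665893808337 [-0.51 -0.64  0.26]
0.112 4.0833 0.11135987135053073 [-0.01 -0.28  0.29]
0.105 4.35 0.1045397229339765 [-0.22 -0.88 -0.33]
0.42 4.83 [-0.14 -0.65  0.53] n -0.05
0.48 5.08 [-0.32 -0.68 -0.06] n 0.07
0.54 5.33 [-2.32  0.1   0.74] n 2.17
0.6 5.58 [-1.48  1.04  1.04] n 1.79
0.66 5.83 [-0.7   0.66 -0.19] n 0.94
0.72 6.08 [-0.52  0.29  0.2 ] n 0.59
0.78 6.33 [0.24 0.64 0.11] n 0.2
0.84 6.58 [ 0.13 -0.37 -0.75] n -0.35
0.9 6.83 [0.02 0.48 0.01] n 0.32
0.96 7.08 [-0.19 -0.11 -0.55] n 0.05
1.02 7.33 [-0.13 -0.01  1.  ] n 0.08
1.08 7.58 [-1.48  0.75  1.75] n 1.47
1.14 7.83 [-2.01  1.57  0.68] n 2.4
1.2 8.07 [-1.38  1.41 -0.72] n 1.9
1.26 8.32 [0.64 1.16 0.05] n 0.78
1.32 8.57 [ 0.88  0.07 -0.4 ] n -0.26
1.38 8.82 [-0.9  -0.46  0.5 ] n -0.16
1.44 9.07 [-0.7   0.1   0.47] n 0.27
1.5 9.32 [0.75 0.17 0.61] n 0.02
1.56 9.57 [-0.37  0.47  0.21] n 0.52
1.62 9.82 [-0.86  1.99 -0.35] n 2.05
1.68 10.07 [-0.41  1.76  0.12] n 1.76
1.74 10.32 [-0.32  1.03  0.43] n 1.01
1.8 10.57 [0.18 0.65 0.38] n 0.66
```

View pics/p1.png

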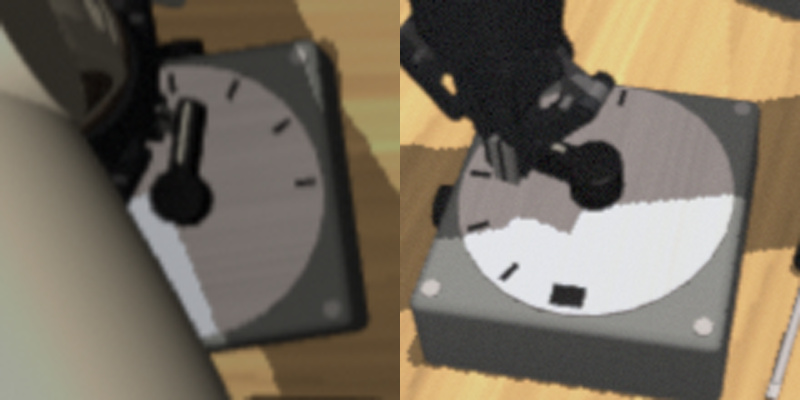

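The left view shows the handle between marks 3 and 4 at about (190,105), matching the force trace of two completed clicks and a third under way. I'll go just past half way, back off, lift, and check.

```bash
python3 - <<'E'
from h import *
from workcell import arm,eyes
P=np.load("P.npy")
for th in np.arange(1.83,1.96,.03):
    xy,R=push(P,th); arm.move_straight([*xy,.105],R,rate=.02)
    s=arm.state(); f=s["ft_force"]; print(round(th,2),round(s["time"],2),"n",round(f@R[:,2],2))
arm.hold(.3)
xy,R=push(P,1.95,gap=.015); arm.move_straight([*xy,.105],R,rate=.06)
arm.move_straight([*xy,.17],R,rate=.12)
B=np.load("B.npy"); arm.move_to([B[0],.003,.16],tool(P[2]-.3))
s=arm.state();print(s["time"],s["tool_pos"],s["ft_force"].round(2),s["q"].round(2))
for n in("top","side"): 
    d=eyes.get_image(n); pickle.dump(d,open(f"{n}2.pkl","wb"))
a=cv2.resize(pickle.load(open("top2.pkl","rb"))["image"][175:285,140:250],(300,300),interpolation=2)
b=cv2.resize(pickle.load(open("side2.pkl","rb"))["image"][175:455,190:430],(480,560),interpolation=2)
o=np.zeros((560,780,3),np.uint8);o[:300,:300]=a;o[:,300:]=b
cv2.imwrite("pics/p2.png",o[:,:,::-1])
E
```

```text
1.83 10.93 n -0.38
1.86 11.18 n 0.26
1.89 11.43 n -0.34
1.92 11.68 n 0.17
1.95 11.93 n -0.28
14.5 [0.53098006 0.00364659 0.15999313] [ 1.03 -0.81 -1.03] [ 0.01  0.03 -0.06  1.48  0.    1.75]
```

View pics/p2.png

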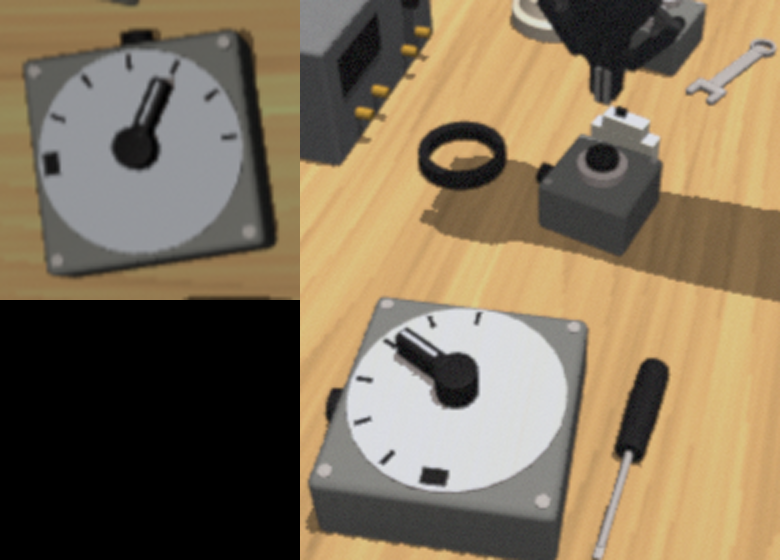

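In both views the handle is aligned with the fourth thin mark (left crop tip at (163,85)), so the selector is on step 4. The closed fingertips hover above the start button. Now I'll press with force feedback.

```bash
python3 - <<'E'
from h import *
from workcell import arm,eyes
x,y=.5308,.003; R=tool(np.load("P.npy")[2]-.3)
arm.move_straight([x,y,.104],R,rate=.08)
arm.hold(.2); f0=arm.state()["ft_force"][2]; print("f0",f0)
for z in np.arange(.101,.080,-.001):
    arm.move_straight([x,y,z],R,rate=.02); s=arm.state(); f=s["ft_force"][2]-f0
    print(round(z,3),round(s["tool_pos"][2],4),round(f,2),round(s["time"],2))
    if f>12: break
arm.hold(.2); d=eyes.get_image("side"); print(arm.state()["ft_force"].round(2))
arm.move_straight([x,y,.2],R,rate=.1)
arm.move_to([.40,.10,.30],R); arm.hold(.5); s=arm.state();print(s["time"],s["ft_force"].round(2))
e=eyes.get_image("side"); t=eyes.get_image("top")["image"]
a=cv2.resize(d["image"][175:325,270:420],(300,300),interpolation=2)
b=cv2.resize(e["image"][175:325,270:420],(300,300),interpolation=2)
c=cv2.resize(e["image"][315:435,190:350],(400,300),interpolation=2)
g=cv2.resize(t[130:320,130:510],(400,200))
o=np.zeros((600,700,3),np.uint8);o[:300,:300]=a;o[300:,:300]=b;o[:300,300:]=c;o[300:500,300:]=g
cv2.imwrite("pics/p3.png",o[:,:,::-1])
E
```

```text
f0 -0.2253227609174449
0.101 0.1008 0.94 15.95
0.1 0.0999 0.48 16.2
0.099 0.0989 0.89 16.45
0.098 0.0979 0.21 16.7
0.097 0.0969 0.5 16.95
0.096 0.0961 -0.23 17.2
0.095 0.0951 2.72 17.45
0.094 0.0941 3.07 17.7
0.093 0.093 3.36 17.95
0.092 0.092 4.54 18.2
0.091 0.0911 4.7 18.45
0.09 0.0901 5.36 18.7
0.089 0.0899 12.45 18.95
[-3.11 -0.43 11.47]
21.7417 [-0.51 -0.45  0.24]
```

View pics/p3.png

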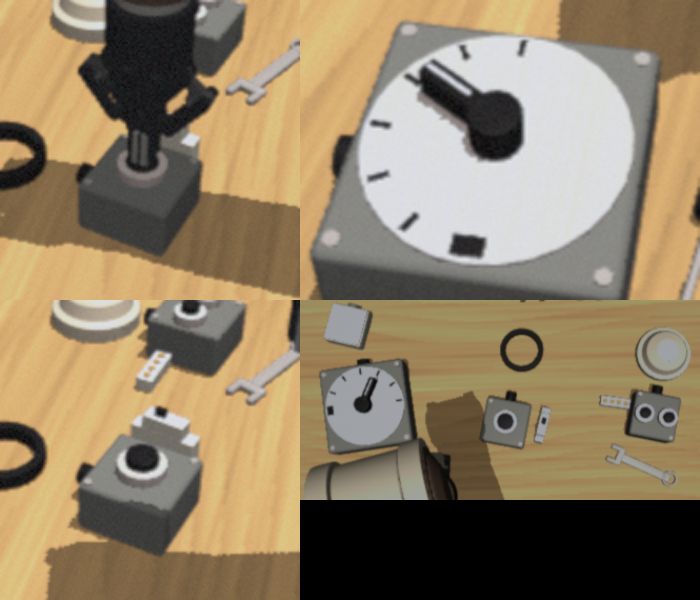

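The fingertips touched the button at 96 mm TCP height and hit the hard stop at 90 mm, which is the full 6 mm of travel. The picture shows the button up again, the selector on 4, the visible loose things in place and the arm clear.

```bash
python3 -c "
from workcell import arm
arm.sign_off()"
```

```text
the job is handed in; nothing more can be done
```

The job is handed in: the selector is on step 4, and the start button was then pressed fully down and released. It took about 22 s of the 64 s allowed.

- **Selector:** It started on step 1, so I pushed it three clicks clockwise with the closed fingertips. The wrist readings between moves showed at most about 2.5 N of push. I stopped just past half way to step 4 and let the detent finish the turn. Pictures from both cameras showed the handle on the fourth mark before the press, and again after it.
- **Start button:** It met the fingertips at 96 mm TCP height and reached its stop at 90 mm, which matches the full 6 mm of travel. The force there rose from 5 N to about 12 N. The last picture shows it up again.
- **Final checks:** I did not touch the twin station, and the loose things in the last picture looked undisturbed. The arm hid the screwdriver there, but it was in place in the picture before the press. The arm ended clear of everything, with wrist force near zero.
- **Disagreement:** The two cameras differed by about 5 mm in y on the button centre. I aimed between them, nearer the top camera's value, which is well within the button's 16 mm radius. No check failed.

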